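# Unlatch the trolley coupler and hold it off its ball

## Robot

A 6-joint arm with a two-finger parallel gripper is mounted at the origin on the work surface. World frame = base frame: x ahead of the robot, y to its left, z up, the work surface at z = 0. Lengths are in m, angles in degrees, forces in N, time in s.
With the tool pointing down it reaches from about 0.25 to 0.725 m from the base axis. Payload 9.7 kg.
Tool frame: the origin (TCP) lies midway between the tips of the shut fingers; the grasp point (between the pads) lies 19 mm behind it; z points along the fingers, y is the line along which they close (so a half turn about z gives the same grasp; the last joint's range is limited). The gripper opens to 85 mm and grips with 20 to 120 N. Pads are 22 mm wide; open, the fingers measure 114 mm over their backs; the gripper's body (76 mm by 85 mm) begins 54 mm behind the grasp point. The pads swing forward as they close: fully open they stand 13 mm farther back than shut.
Start: joints at [67.323, 4.979, 10.078, 95.1, 0, 90], TCP at [0.212, 0.507, 0.231] pointing down, gripper open.
Joint ranges: [-179.16, 179.16], [-48.56, 103.87], [-65.8, 70.77], [-126.05, 130.52], [-82.76, 87.17], [-180, 180]. Speed limits (degrees/s): [127.2, 127.2, 147.25, 180, 180, 180].

## Interface

Orientations are given as [roll, pitch, yaw] about the fixed x, y, z axes, in that order (R = Rz(yaw) Ry(pitch) Rx(roll)).
In Python, from workcell import bot gives the robot as it stands.
- The arm moves only by the shell command python3 -m crank 'ROWS' [FORCE]. ROWS is JSON, a list of rows, each an object with "gripper": the finger opening in mm, from 0 to 85.4; "travel": the shift along the tool's x, y, z in mm, a list of three; "twist": the turn, a rotation vector about the tool's x, y, z in rad, a list of three. In form: [{"gripper": gripper, "travel": [tx, ty, tz], "twist": [rx, ry, rz]}, ...]. A call has 1 to 12 rows; each row shifts and turns the commanded pose from where the row before left it, along the tool's axes as they then stand; what a row does not reach is not made up. A row lasts 1/8 s, in which the tool goes at most 62.5 mm and 10.7 degrees, less where a joint would pass 70% of its speed; a pose out of reach is approached as far as the arm can. A call is refused whole if a number of a shift passes 62.5 or a number of a turn 0.188, either way. A call with a gripper value outside its range is refused whole. The fingers move at their own pace and stop on an object; FORCE is the grip in N (left out, the last holds). Time passes only in rows, so rows that do not move let the fingers close. It gives the time, the measured TCP pose, the force, the opening and the grip force at its end, in the units of the state.
- bot.get_obs(): the state, without advancing time (a new reading comes with each control period).
- bot.camera(name): name is "scene" or "top" or "wrist"; returns the picture (420x560x3 uint8, red, green, blue); there is no depth.
- bot.calibration(name): a dict with "vfov" (degrees; the focal length in pixels is half the picture's height over the tangent of half this angle, whatever the lens; pixels are square), "cx", "cy" (the principal point, pixels), "camera_from_world" (4x4, takes a point from world to camera coordinates). Camera axes: x right, y down, z forward; pixel columns grow to the right and rows downward; lengths in m; the calibration is good to about 2 mm. The wrist camera is an equidistant fisheye: a pixel r from the principal point sees the ray r / f radians off the axis. A picture is of the moment at which its call begins: read the wrist's pose just before it. calibration takes no time and is no camera call; for the wrist camera it gives the pose at the moment of the call.
- bot.job_done(): hands the job in; it is judged then, once.
The state is a dict: "time": time; "q": joint angles; "qd": joint speeds; "joint_efforts": joint torques, N m; "ee_pos": TCP position; "tcp_rot": TCP orientation; "wrist_force": force on the tool from outside, world axes, zero at the start; "torque": the same for the moment, N m; "opening": finger opening in m; "grasp_force": force on a finger pad.
Only numpy, scipy, OpenCV 4.12 (cv2) and the standard library are available. Lean on these libraries where they do the work, as an engineer would, in place of code of your own. Each camera call takes 0.05 s, during which the arm holds its last target. There are 200 camera calls.

## Task

The blue drawbar coupler of the furniture trolley is latched onto the steel ball on the bench plate. Take the red latch handle, pull it sideways away from the coupler against its spring as far as it goes, and only then swing the coupler up off the ball, about 10 cm higher than it sat. Finish with the gripper still holding it up there, still; leave the glue bottle, tack jar, thread spool and hammer where they are.

Things in the scene. Friction and masses are not known exactly. Their poses are not given: they have to be found in the camera images.
- rig: Fixed bench rig: plate 390 x 110 x 6 mm with a 50 mm steel ball on a neck (ball centre 54, top 79 mm above the bench) and a blue crossbar with dark clevis cheeks (top 84 mm) at the far end. Origin on the bench under the ball's centre; x runs level from the ball to the drawbar's pivot, y sideways to the red handle's side, z up. A collar 44 mm across sits below the ball; the latch hooks below.
- drawbar (a joint): Hinge angle (rad) of the blue drawbar and coupler: 0 = down, seated over the ball (start); grows as the coupler end rises, stop at 0.7. The axis is level, along the rig's y, through the pivot, at x = 250, z = 64 mm in the rig frame. It falls back if let go. Drawbar and latch weigh about 0.75 kg; 3 to 7 N at the handle lifts them.
- coupler (a point): Centre of the top face of the blue coupler hood (68 x 62 mm, 36 mm high) that covers the ball; starts straight above the ball, 84 mm above the bench. Its frame turns with the drawbar (x along the drawbar to the pivot, y towards the handle).
- latch (a joint): Slide of the latch (m): 0 = hooked (start), grows as the red handle is pulled along rig +y, away from the coupler; stop at 0.022. A spring pulls it back: 4 N at 0, about 9.5 N at the stop. Below 0.010 its nose is under the collar and the coupler cannot rise; from 0.014 it is clear. It rises with the drawbar; once the coupler is up, the latch may be in or out.
- latch_grip (a point): Grip point of the red latch handle: a bar 22 mm along x, 14 mm along y, from 60 to 134 mm above the bench, with a 28 x 20 mm cap on it (to 140 mm). The point is on its axis, 114 mm above the bench, 30 mm above the coupler's top, 62 mm from the ball's axis along rig +y when hooked, 250 mm from and 50 mm above the pivot. Axes as coupler; fingers close along y.
- glue: White plastic glue bottle, 64 mm wide, 170 mm tall, black cap, standing on the bench on the side away from the handle. Origin at the centre of its foot. To be left alone.
- tacks: Clear jar with yellow cap, 60 mm wide, 70 mm tall, standing on the side away from the handle. Origin at the centre of its foot. To be left alone.
- spool: Orange thread spool, 52 mm wide, 56 mm tall, standing on the handle's side. Origin at the centre of its foot. To be left alone.
- hammer: Hammer, 220 mm long, lying along the drawbar on the handle's side. Origin on its underside. To be left alone.

How it is judged (in metres and radians):
On the way, in this order (a step that is already met when the one before it is completed fails the run):
1. the latch is pulled at least 16 mm sideways while the coupler still sits on the ball (value of joint latch above 0.016 m and value of joint drawbar below 0.03 rad), for 0.2 s.
2. the coupler is lifted clear, its top more than 60 mm above where it sat (height (world z) of coupler above 0.144 m), for 0.2 s.
At the end, for the whole second after the job is handed in: The gripper's fingers still bear on the rig's moving parts (more than 1.5 N) and hold the coupler still (under 0.05 rad/s) with its top 60 to 140 mm above where it sat on the ball (144 to 224 mm above the bench) (height (world z) of coupler between 0.144 and 0.224 m and velocity of joint drawbar between -0.05 and 0.05 rad/s and contact force between the fingers and rig above 1.5 N); the arm keeps its last pose, push and grip.
It fails at once if the glue bottle is shifted by more than 25 mm or knocked over (distance of glue from where it was at the start of the episode above 0.025 m or angle between glue's own z axis and vertical above 0.5 rad).
It fails at once if the tack jar is shifted by more than 25 mm or knocked over (distance of tacks from where it was at the start of the episode above 0.025 m or angle between tacks's own z axis and vertical above 0.5 rad).
It fails at once if the thread spool is shifted by more than 25 mm or knocked over (distance of spool from where it was at the start of the episode above 0.025 m or angle between spool's own z axis and vertical above 0.5 rad).
It fails at once if the hammer is shifted by more than 25 mm or knocked over (distance of hammer from where it was at the start of the episode above 0.025 m or angle between hammer's own z axis and vertical above 0.5 rad).
It also fails if it takes over 40 s, if anything falls off the work surface, if the arm or the gripper's body presses on something with over 40 N, if the wrist force passes 120 N, or if a joint passes its speed limit or range.

## Working session

There is one attempt and no reset: what is moved stays moved. The work goes in short steps, Python scripts to look and compute and a shell command to move; the robot and the scene stay as the last step left them, time stands still between calls to the robot, and variables do not carry over. Pictures are saved under pics/ and viewed, at most 10 in all, crops included, and the job is handed in when it is done.

```bash
mkdir -p pics
python3 - <<'E'
from workcell import bot
import cv2,numpy as np
o=bot.get_obs();print({k:np.round(v,3).tolist() for k,v in o.items()})
a=[]
for n in("scene","top"):
    p=bot.camera(n);cv2.imwrite(f"pics/{n}0.png",p[...,::-1]);c=bot.calibration(n);print(n,c["vfov"],c["cx"],c["cy"],np.round(c["camera_from_world"],3).tolist())
E
```

```text
{'time': 0.0, 'q': [67.324, 5.01, 10.034, 95.099, -0.002, 90.001], 'qd': [0.019, -0.003, 0.031, -0.014, -0.086, -0.059], 'joint_efforts': [0.003, -52.038, 46.481, 0.016, -0.0, 0.0], 'ee_pos': [0.212, 0.507, 0.231], 'tcp_rot': [-179.925, 0.002, 157.323], 'wrist_force': [0.148, 0.928, 0.064], 'torque': [-0.002, 0.02, 0.011], 'grasp_force': 0.0, 'opening': 0.086}
scene 50.427839159010034 279.4270955237634 203.5055448331081 [[-0.004, 1.0, -0.015, 0.001], [0.593, -0.01, -0.805, -0.28], [-0.805, -0.012, -0.593, 1.44], [0.0, 0.0, 0.0, 1.0]]
top 50.881389472370714 273.92800229754204 208.65220638511593 [[-0.016, -1.0, 0.001, 0.027], [-0.994, 0.016, -0.11, 0.594], [0.11, -0.003, -0.994, 0.922], [0.0, 0.0, 0.0, 1.0]]
```

View pics/scene0.png

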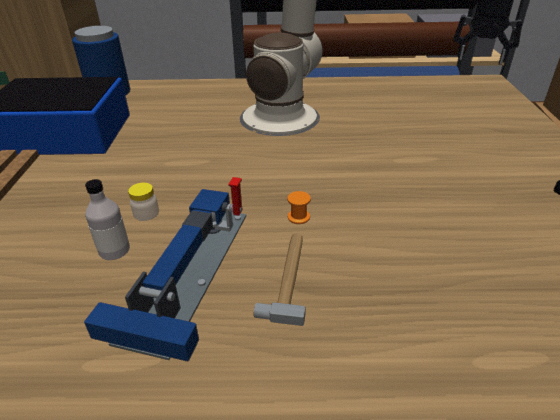

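View pics/top0.png

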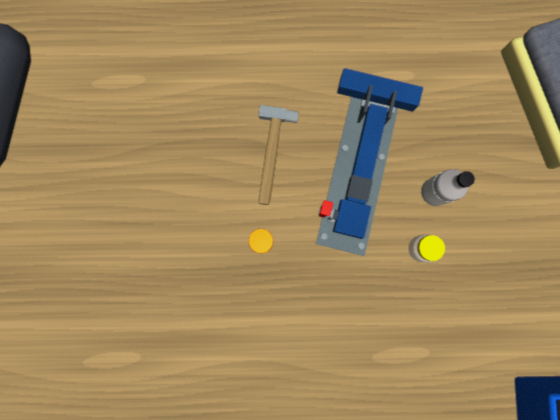

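The scene view shows the red handle's cap at about (236,182) and its foot at about (236,213). The spool is at (299,207) and the hammer at (285,270). In the top view the cap is at (327,208), the hood at (352,218), the drawbar running to the pivot at about (377,108), and the spool at (261,240).

```bash
cat > h.py <<'E'
import cv2,numpy as np
from workcell import bot
def K(n):
    c=bot.calibration(n);f=210/np.tan(np.radians(c["vfov"]/2));return c,f,np.array(c["camera_from_world"])
def ray(n,p,cal=None):
    c,f,T=cal or K(n);p=np.atleast_2d(p).astype(float)
    d=np.c_[(p[:,0]-c["cx"])/f,(p[:,1]-c["cy"])/f,np.ones(len(p))]
    if n=="wrist":
        r=np.hypot(d[:,0],d[:,1]);s=np.where(r>1e-9,np.sin(r)/np.maximum(r,1e-9),1);d=np.c_[d[:,0]*s,d[:,1]*s,np.cos(r)]
    R=T[:3,:3];return -R.T@T[:3,3],d@R
def plane(n,p,z,cal=None):
    o,d=ray(n,p,cal);return o+d*((z-o[2])/d[:,2])[:,None]
def tri(o1,d1,o2,d2):
    A=np.c_[d1,-d2];s=np.linalg.lstsq(A,o2-o1,rcond=None)[0];a=o1+s[0]*d1;b=o2+s[1]*d2;return (a+b)/2,np.linalg.norm(a-b)
def comps(im,lo,hi,mn=30):
    m=cv2.inRange(cv2.cvtColor(im,cv2.COLOR_RGB2HSV),lo,hi)
    cs=[c[:,0] for c in cv2.findContours(m,cv2.RETR_EXTERNAL,cv2.CHAIN_APPROX_NONE)[0] if cv2.contourArea(c)>mn]
    return cs
E
python3 - <<'E'
from h import *
S,T=[cv2.imread(f"pics/{n}0.png")[...,::-1].copy() for n in("scene","top")]
red=((0,150,60),(5,255,255));org=((8,180,120),(22,255,255));blue=((105,150,40),(125,255,255))
for nm,c in(("red",red),("spool",org),("blue",blue)):
  for n,im in(("scene",S),("top",T)):
    for k in comps(im,*c):
        print(nm,n,k.min(0),k.max(0),cv2.contourArea(k),np.round(k.mean(0),1))
        if nm=="blue" and n=="top" and 250<k[:,0].mean()<450:
            w=plane(n,k,0.084)[:,:2].astype(np.float32);r=cv2.minAreaRect(w*1000);print("   rect",r)
r=max(comps(S,*red),key=len); top=r[r[:,1]<r[:,1].min()+8].mean(0)
print("cap px",top)
rt=max(comps(T,*red),key=len); rc=cv2.minAreaRect(rt)[0]
o1,d1=ray("scene",top);o2,d2=ray("top",rc);print("tri cap",tri(o1,d1[0],o2,d2[0]), plane("top",rc,.14), cv2.minAreaRect(plane("top",rt,.14)[:,:2].astype(np.float32)*1000))
E
```

```text
red scene [229 177] [240 214] 227.5 [235.5 196.2]
red top [320 200] [332 216] 133.5 [325.8 208.6]
spool scene [288 211] [309 223] 90.0 [298.2 217.7]
spool scene [288 191] [310 204] 226.0 [298.5 197.7]
spool top [249 229] [272 252] 440.0 [260.5 240.5]
blue scene [ 85 303] [195 359] 3646.0 [147.4 332.2]
blue scene [143 225] [201 289] 1346.5 [179.6 255. ]
blue scene [190 190] [228 223] 591.5 [211.3 204.6]
blue scene [ 0 33] [128 153] 6831.0 [78.5 99.4]
blue top [516 377] [559 419] 1698.0 [538.3 397.9]
blue top [334 197] [370 237] 1022.0 [352.4 217.4]
   rect ((570.36474609375, -142.33016967773438), (61.98466491699219, 76.47862243652344), 74.87890625)
blue top [353 105] [387 178] 1320.5 [369.8 141.7]
   rect ((727.7315063476562, -183.67588806152344), (42.54593276977539, 154.88140869140625), 74.15678405761719)
blue top [339  69] [421 109] 1679.5 [379.9  89.7]
   rect ((837.5164794921875, -209.48040771484375), (170.38311767578125, 54.295555114746094), 75.0098876953125)
cap px [235.         180.04545455]
tri cap (array([ 0.58136464, -0.08347639,  0.13925647]), np.float64(0.00320123491648664)) [[ 0.58118303 -0.08177603  0.14      ]] ((581.2061157226562, -81.77851104736328), (19.492469787597656, 31.512548446655273), 74.37098693847656)
```

```bash
python3 -m crank '[{"gripper":85,"travel":[0,0,0],"twist":[0,0,-0.134]},{"gripper":85,"travel":[-20,-20,0],"twist":[0,0,0]},{"gripper":85,"travel":[-43,-40,0],"twist":[0,0,0]},{"gripper":85,"travel":[-43,-40,0],"twist":[0,0,0]},{"gripper":85,"travel":[-43,-40,0],"twist":[0,0,0]},{"gripper":85,"travel":[-43,-40,0],"twist":[0,0,0]},{"gripper":85,"travel":[-43,-40,0],"twist":[0,0,0]},{"gripper":85,"travel":[-43,-40,0],"twist":[0,0,0]},{"gripper":85,"travel":[-43,-40,0],"twist":[0,0,0]},{"gripper":85,"travel":[-43,-40,0],"twist":[0,0,0]},{"gripper":85,"travel":[-43,-40,0],"twist":[0,0,0]},{"gripper":85,"travel":[-43,-40,0],"twist":[0,0,0]}]' 60
python3 -m crank '[{"gripper":85,"travel":[-30,-30,0],"twist":[0,0,0]},{"gripper":85,"travel":[0,0,0],"twist":[0,0,0]},{"gripper":85,"travel":[0,0,0],"twist":[0,0,0]}]'
python3 - <<'E'
from h import *
cal=K("wrist");p=bot.camera("wrist");cv2.imwrite("pics/w1.png",p[...,::-1]);np.save("w1.npy",cal[2])
print(np.round(cal[2],3).tolist(),cal[1])
for k in comps(p,(0,150,60),(5,255,255)):
    c=cv2.minAreaRect(k)[0];print(k.min(0),k.max(0),c,plane("wrist",c,.14,cal))
E
```

```text
time: 1.6
ee_pos: [0.5387, -0.0166, 0.2311]
tcp_rot: [180.0, -0.0, 165.0]
wrist_force: [-0.2, 0.6, -0.4]
opening: 0.0848
grasp_force: 0.0
time: 1.98
ee_pos: [0.5589, -0.0512, 0.2309]
tcp_rot: [180.0, -0.1, 165.0]
wrist_force: [0.9, 0.2, -0.8]
opening: 0.0849
grasp_force: 0.0
[[0.259, 0.966, 0.001, -0.096], [0.914, -0.245, 0.324, -0.566], [0.313, -0.083, -0.946, 0.201], [0.0, 0.0, 0.0, 1.0]] 325.19226210127806
[238 208] [262 264] (250.0, 236.0) [[ 0.57188082 -0.07988872  0.14      ]]
```

View pics/w1.png

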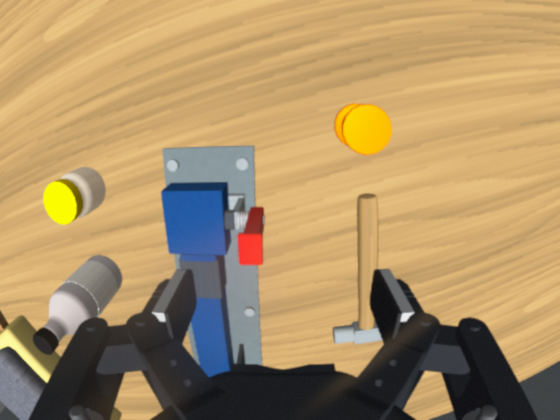

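The wrist view shows the red cap's bright top face centred near (251,250), with the bar's side above it up to row 208. The hood is at (195,218), and the plate edge runs along the image columns. I'll measure the cap face.

Run:
```python
from h import *
p=cv2.imread("pics/w1.png")[...,::-1].copy();cal=K("wrist")
v=p[205:268,235:266,0];print(v[::6,15])
for k in comps(p,(0,150,220),(5,255,255)):
    w=plane("wrist",k,.14,cal)[:,:2].astype(np.float32)*1000
    r=cv2.minAreaRect(w);print(k.min(0),k.max(0),r)
    c=cv2.minAreaRect(k)[0];T=cv2.imread("pics/top0.png")[...,::-1].copy()
    rc=cv2.minAreaRect(max(comps(T,(0,150,60),(5,255,255)),key=len))[0]
    o1,d1=ray("wrist",c,cal);o2,d2=ray("top",rc);print(tri(o1,d1[0],o2,d2[0]))
    t=np.array(bot.get_obs()["ee_pos"]);d=np.array(r[0])/1000-t[:2];y=np.radians(165)
    print("tool shift mm",1000*(d@[np.cos(y),np.sin(y)]),1000*(d@[np.sin(y),-np.cos(y)]))
```

```text
[142 130 132 134 138 240 252 251 251 251 180]
[238 235] [261 264] ((583.62548828125, -83.27143859863281), (18.73986053466797, 26.108169555664062), 75.29454803466797)
(array([ 0.5802966 , -0.08135755,  0.14690515]), np.float64(0.0008756621038478099))
tool shift mm -32.34615008632623 -24.970888501408524
```

Cap centre is (0.584, -0.083). Its face measures 19 x 26 mm, height about 0.14 and yaw fits, so I'm moving in, down and closing.

```bash
python3 -m crank '[{"gripper":85,"travel":[-32,-25,0],"twist":[0,0,0]},{"gripper":85,"travel":[0,0,40],"twist":[0,0,0]},{"gripper":85,"travel":[0,0,40],"twist":[0,0,0]},{"gripper":85,"travel":[0,0,30],"twist":[0,0,0]},{"gripper":85,"travel":[0,0,15],"twist":[0,0,0]},{"gripper":85,"travel":[0,0,10],"twist":[0,0,0]},{"gripper":85,"travel":[0,0,0],"twist":[0,0,0]},{"gripper":85,"travel":[0,0,0],"twist":[0,0,0]}]' 60
python3 - <<'E'
from h import *
cal=K("wrist");p=bot.camera("wrist");cv2.imwrite("pics/w2.png",p[...,::-1])
for k in comps(p,(0,150,220),(5,255,255)):
    r=cv2.minAreaRect(plane("wrist",k,.14,cal)[:,:2].astype(np.float32)*1000);print(k.min(0),k.max(0),r)
E
```

```text
time: 3.02
ee_pos: [0.5842, -0.0839, 0.0975]
tcp_rot: [180.0, 0.1, 165.0]
wrist_force: [-0.3, -0.5, 0.9]
opening: 0.0854
grasp_force: 0.0
[254 295] [304 348] ((582.552001953125, -83.70336151123047), (19.034875869750977, 27.2871150970459), 75.13829803466797)
```

View pics/w2.png

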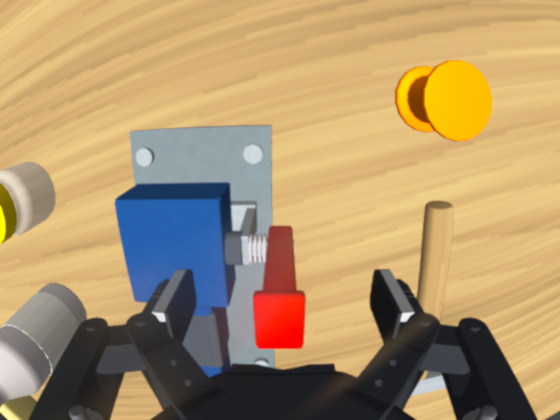

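The cap at (279,320) is centred between the fingers (pads near columns 185 and 380), and they clear the hood. Closing.

```bash
python3 -m crank '[{"gripper":85,"travel":[1.5,0,2],"twist":[0,0,0]},{"gripper":8,"travel":[0,0,0],"twist":[0,0,0]},{"gripper":8,"travel":[0,0,0],"twist":[0,0,0]},{"gripper":8,"travel":[0,0,0],"twist":[0,0,0]},{"gripper":8,"travel":[0,0,0],"twist":[0,0,0]},{"gripper":8,"travel":[0,0,0],"twist":[0,0,0]},{"gripper":8,"travel":[0,0,0],"twist":[0,0,0]},{"gripper":8,"travel":[0,0,0],"twist":[0,0,0]}]' 60
```

```text
time: 4.08
ee_pos: [0.5822, -0.0837, 0.0944]
tcp_rot: [-180.0, 0.0, 165.0]
wrist_force: [-1.2, -3.5, 2.3]
opening: 0.0157
grasp_force: 43.8
```

```bash
python3 -m crank '[{"gripper":8,"travel":[0,0,0],"twist":[0,0,0]},{"gripper":8,"travel":[0,0,0],"twist":[0,0,0]},{"gripper":8,"travel":[0,4,0],"twist":[0,0,0]},{"gripper":8,"travel":[0,5,0],"twist":[0,0,0]},{"gripper":8,"travel":[0,5,0],"twist":[0,0,0]},{"gripper":8,"travel":[0,5,0],"twist":[0,0,0]},{"gripper":8,"travel":[0,2,0],"twist":[0,0,0]},{"gripper":8,"travel":[0,0,0],"twist":[0,0,0]},{"gripper":8,"travel":[0,0,0],"twist":[0,0,0]}]' 60
python3 - <<'E'
from h import *
cal=K("wrist");p=bot.camera("wrist");cv2.imwrite("pics/w3.png",p[...,::-1])
for n in("wrist",):
  for k in comps(p,(0,150,220),(5,255,255)):
    print(k.min(0),k.max(0),cv2.minAreaRect(plane("wrist",k,.14,cal)[:,:2].astype(np.float32)*1000))
E
```

```text
time: 5.2
ee_pos: [0.5875, -0.0639, 0.0943]
tcp_rot: [-179.9, 0.0, 165.0]
wrist_force: [-2.8, -7.4, 1.8]
opening: 0.0159
grasp_force: 43.8
[257 304] [307 356] ((587.9336547851562, -63.055030822753906), (18.690101623535156, 27.06661605834961), 75.04261779785156)
```

View pics/w3.png

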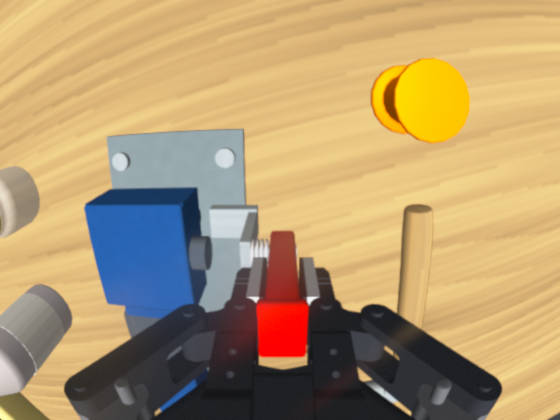

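The handle at (282,328) has moved about 20.6 mm away from the hood, and the nose block has come out with it. I'll pull the last bit to the stop and hold.

```bash
python3 -m crank '[{"gripper":8,"travel":[0,1,0],"twist":[0,0,0]},{"gripper":8,"travel":[0,1,0],"twist":[0,0,0]},{"gripper":8,"travel":[0,0,0],"twist":[0,0,0]},{"gripper":8,"travel":[0,0,0],"twist":[0,0,0]}]' 60
```

```text
time: 5.75
ee_pos: [0.5877, -0.063, 0.0943]
tcp_rot: [-179.8, 0.0, 164.9]
wrist_force: [-4.0, -14.2, 2.5]
opening: 0.0155
grasp_force: 44.0
```

Run:
```python
# increments in tool axes for lift, per-step dtheta with tool turning with bar (TCP = 31 mm above pivot, 250 before)
import numpy as np
for h in (31,):
    th=0.035
    # in tool frame (tool x=-rig x, z=down): displacement by rotation th about pivot
    r=np.array([-250,h]); d=np.array([r[0]*np.cos(th)+r[1]*np.sin(th), -r[0]*np.sin(th)+r[1]*np.cos(th)])-r
    print("rig dx,dz",d,"tool x,z",-d)
```

```text
rig dx,dz [1.23788786 8.72922809] tool x,z [-1.23788786 -8.72922809]
```

At the stop (about 15 N). Starting the lift along the hinge arc, with the tool turning with the drawbar.

```bash
python3 -m crank '[{"gripper":8,"travel":[-0.6,0,-4.4],"twist":[0,0.0175,0]},{"gripper":8,"travel":[-1.2,0,-8.7],"twist":[0,0.035,0]},{"gripper":8,"travel":[-1.2,0,-8.7],"twist":[0,0.035,0]},{"gripper":8,"travel":[0,0,0],"twist":[0,0,0]},{"gripper":8,"travel":[0,0,0],"twist":[0,0,0]}]' 60
```

```text
time: 6.38
ee_pos: [0.5906, -0.0638, 0.1148]
tcp_rot: [-179.8, -5.2, 164.9]
wrist_force: [-4.3, -13.3, -4.9]
opening: 0.016
grasp_force: 44.7
```

```bash
python3 -m crank '[{"gripper":8,"travel":[-1.2,0,-8.7],"twist":[0,0.035,0]},{"gripper":8,"travel":[-1.2,0,-8.7],"twist":[0,0.035,0]},{"gripper":8,"travel":[-1.2,0,-8.7],"twist":[0,0.035,0]},{"gripper":8,"travel":[-1.2,0,-8.7],"twist":[0,0.035,0]},{"gripper":8,"travel":[0,0,0],"twist":[0,0,0]}]' 60
python3 -m crank '[{"gripper":8,"travel":[-1.2,0,-8.7],"twist":[0,0.035,0]},{"gripper":8,"travel":[-1.2,0,-8.7],"twist":[0,0.035,0]},{"gripper":8,"travel":[-1.2,0,-8.7],"twist":[0,0.035,0]},{"gripper":8,"travel":[-1.2,0,-8.7],"twist":[0,0.035,0]},{"gripper":8,"travel":[-1.2,0,-8.7],"twist":[0,0.035,0]},{"gripper":8,"travel":[0,0,0],"twist":[0,0,0]},{"gripper":8,"travel":[0,0,0],"twist":[0,0,0]},{"gripper":8,"travel":[0,0,0],"twist":[0,0,0]},{"gripper":8,"travel":[0,0,0],"twist":[0,0,0]}]' 60
python3 - <<'E'
from h import *
cv2.imwrite("pics/s2.png",bot.camera("scene")[...,::-1])
E
```

```text
time: 7.0
ee_pos: [0.5999, -0.0663, 0.1489]
tcp_rot: [-179.8, -13.3, 164.9]
wrist_force: [-9.5, -12.6, -0.1]
opening: 0.0159
grasp_force: 44.7
time: 8.12
ee_pos: [0.6177, -0.0711, 0.1892]
tcp_rot: [-179.8, -23.2, 164.9]
wrist_force: [-9.1, -12.2, -1.0]
opening: 0.0162
grasp_force: 44.7
```

View pics/s2.png

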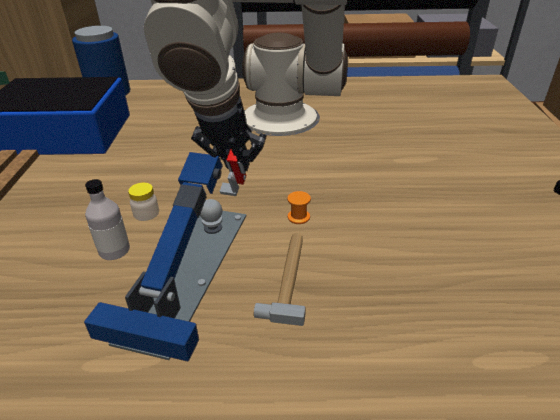

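The hood, now at (200,170), is lifted clear of the exposed ball at (211,212). The handle is in the gripper and the four other objects have not moved. TCP rise is 95 mm, which puts the coupler top at about 0.18 m. I'll let it settle and hand in.

```bash
python3 -m crank '[{"gripper":8,"travel":[0,0,0],"twist":[0,0,0]},{"gripper":8,"travel":[0,0,0],"twist":[0,0,0]},{"gripper":8,"travel":[0,0,0],"twist":[0,0,0]},{"gripper":8,"travel":[0,0,0],"twist":[0,0,0]}]' && python3 -c "
from workcell import bot
print(bot.job_done())"
```

```text
time: 8.68
ee_pos: [0.6177, -0.0711, 0.1891]
tcp_rot: [-179.8, -23.2, 164.9]
wrist_force: [-7.7, -12.5, -1.2]
opening: 0.0156
grasp_force: 44.7
the job is handed in; nothing more can be done
None
```

I pulled the latch to its stop, then swung the coupler up about 95 mm off the ball, and the gripper was still holding it steady there at hand-in (8.7 s); the last camera image showed the other four objects where they were, and no verdict came back.

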